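# Third hand for the pole saddle

## Robot

A 7-joint arm with a two-finger parallel gripper is mounted at the origin on the work surface. World frame = base frame: x ahead of the robot, y to its left, z up, the work surface at z = 0. Lengths are in m, angles in rad, forces in N, time in s.
With the tool pointing down it reaches from about 0.4 to 0.875 m from the base axis. Payload 19.3 kg.
Tool frame: the origin (TCP) lies midway between the tips of the shut fingers; the grasp point (between the pads) lies 19 mm behind it (bot.grip_point_offset is the distance from the TCP to the grasp point, in m); z points along the fingers, y is the line along which they close (so a half turn about z gives the same grasp; the last joint's range is limited). The gripper opens to 85 mm and grips with 20 to 120 N. Pads are 22 mm wide; open, the fingers measure 114 mm over their backs; the gripper's body (76 mm by 85 mm) begins 54 mm behind the grasp point. The pads swing forward as they close: fully open they stand 13 mm farther back than shut.
Start: joints at [1.13, 0.521, -0.036, 1.599, 0.021, 1.021, -0.113], TCP at [0.226, -0.583, 0.231] pointing down, gripper open.
Joint ranges: [-2.91, 2.91], [-0.3, 2.13], [-1.5, 1.42], [0.17, 2.43], [-1.26, 4.41], [0.16, 1.93], [-2.52, 2.52]. Speed limits (rad/s): [1.89, 1.89, 2.39, 2.39, 3.01, 3.01, 3.01].

## Interface

Orientations are given as a rotation vector (axis times angle).
In Python, from station import readout, camera, camera_model, bot, models gives the robot as it stands.
- The arm moves only by the tool apply_moves, never from a script. Its argument "series" is a list of rows, each a list of 6 numbers: the shift along the tool's x, y, z in m, then the turn, a rotation vector about the tool's x, y, z in rad. A call has 1 to 20 rows; each row is the pose to reach, as a shift and turn from the pose commanded when the call began, along the tool's axes at that moment; what a row does not reach only later rows make up. A row lasts 1/8 s, in which the tool goes at most 62.5 mm and 10.7 degrees, less where a joint would pass 70% of its speed; a pose out of reach is approached as far as the arm can. A call with a gripper value outside its range is refused whole. "jaw" is the closure, from 0 (fully open) to 1 (shut), set as the call begins (left out, the last holds). The fingers move at their own pace and stop on an object; "squeeze" is the grip in N (left out, the last holds). Time passes only in rows, so rows that repeat a pose let the fingers close. It gives the time, the measured TCP pose, the force, the opening and the grip force at its end, in the units of the state.
- readout.get_state(): the state, without advancing time (a new reading comes with each control period).
- camera(name): name is "scene" or "side" or "wrist"; returns the picture (420x560x3 uint8, red, green, blue); there is no depth.
- camera_model(name): a dict with "K" (3x3 intrinsics, pixels), "R" (3x3) and "t" (3): a world point X has camera coordinates R X + t. Camera axes: x right, y down, z forward; pixel columns grow to the right and rows downward; lengths in m; the calibration is good to about 2 mm. A picture is of the moment at which its call begins: read the wrist's pose just before it. camera_model takes no time and is no camera call; for the wrist camera it gives the pose at the moment of the call.
- bot.sign_off(): hands the job in; it is judged then, once.
Trained networks look in the newest picture that a camera, given by its name, has taken for a name from the list of things; names that differ only in an ending like _2 or _b are one class to them, and where a whole thing is asked for, a point or a joint stands for the part that bears it (a point fixed in the world has none). Each returns a list of dicts, best first, with "confidence" (0 to 1); they miss things now and then, are a little off and sometimes report something else, mostly with a low value. They report only what shows in the picture. A call takes as long as a camera call. They do not tell look-alikes from the thing itself.
- models.search_frame(thing, camera): "extent" ([left, top, right, bottom] as shares, 0 to 1, of the picture: columns of its width, rows of its height, round what is visible of it).
The state is a dict: "time_s": time; "joint_pos": joint angles; "joint_vel": joint speeds; "joint_torque": joint torques, N m; "ee_pos": TCP position; "eef_rot": TCP orientation; "contact_force": force on the tool from outside, world axes, zero at the start; "moment": the same for the moment, N m; "grip_width": opening from 0.0 (shut) to 1.0 (fully open); "grip_force": force on a finger pad.
Only numpy, scipy, OpenCV 4.12 (cv2) and the standard library are available. Lean on these libraries where they do the work, as an engineer would, in place of code of your own. Each camera call takes 0.05 s, during which the arm holds its last target. There are 200 camera calls.

## Task

The wooden pole saddle in the small vise is drilled and ready to go up: slide the vise's jaw wide open and leave it open, then lift the saddle up out of the vise. Press the saddle's flat back squarely and gently against the middle of the rubber-mounted plywood board, upright and with its top and bottom edges level with the board's, pushing steadily with about 10 N so that someone can screw it on. Keep that push for at least two seconds and finish while still gripping and pressing it there, without putting it down or letting go, and leave the can, pot, trowel and peg basket where they are.

Things in the scene. Friction and masses are not known exactly. Their poses are not given: they have to be found in the camera images.
- saddle: Brown hardwood pole saddle, 44 x 50 x 60 mm (x, y, z), about 110 g; origin: centre of underside. Flat back: +x face. Front (-x): two dark screw holes and a groove along y, 8 mm deep, 12 to 24 mm up. Top notch along y, 26 wide, 18 deep. Grip its end faces (+y, -y), best 20 to 38 mm up. Starts loose on the vise bed, back 1 mm from the fixed jaw, trapped by the sliding jaw's tongue in the groove.
- vise: Small grey vise fixed to the ledge. Origin on the ledge below the middle of the jaw gap; z up. Bed from x = -140 to +60 mm, 80 mm wide, top 30 mm above the ledge. Fixed steel jaw at x = +23 to +45 mm, 56 mm wide along y, top 60 mm up; the sliding jaw is on the -x side. The saddle's axes start parallel to the vise's.
- jaw (a joint): Travel of the vise's sliding jaw in m: 0 closed, 0.045 fully open at its end stop. It slides along the vise's -x axis with about 4 N of friction and stays where it is left. The jaw is 56 mm wide, its top 60 mm above the ledge; its tongue stands 7 mm into the saddle's groove when closed.
- jaw_grip (a point): Grip point on the sliding jaw's upright black square post (18 x 18 mm, from 48 to 107 mm above the ledge): on its axis, 15 mm below its top, 64 mm to the -x side of the vise's origin when closed; moves with the jaw. Axes parallel to the vise's.
- fence: The stop: aluminium angle stand fixed to the ledge, 160 mm wide, carrying the plywood board on two rubber buffers. Origin on the ledge below the middle of the unpressed board's front face; x points into the board (direction to press), y along it, z up. The stand's upright, 75 mm high, is 46 mm behind the front face; nothing stands in front of the board or below the place for the saddle.
- board_face (a point): Centre of the board's front face (it looks to -x), moving with the board, 70 mm above the ledge. Axes parallel to the stand's. The board is 120 mm wide (y), 60 mm high (40 to 100 mm above the ledge), 16 mm thick. The saddle in place has its origin 22 mm in front of this point and 30 mm below it.
- board (a joint): How far the board is pushed back along the stand's x, in m: 0 unpressed, at most 0.025. The rubber buffers give evenly, 1 mm for each 1.2 N of push (1200 N/m), and spring back.
- can: Bystander: green plastic sprinkling can, 125 mm across, about 175 mm high, with spout and handle, origin at the centre of its underside.
- pot: Bystander: empty terracotta pot, 126 mm across, 110 mm high, origin at the centre of its underside.
- trowel: Bystander: steel hand trowel lying flat, 290 mm long along its x (blade to +x, 66 mm wide; wooden handle to -x), under 30 mm high, origin on the ledge where handle shank meets blade.
- basket: Bystander: blue basket of pegs, 140 x 190 mm, 75 mm high, with a hoop handle 155 mm high, origin at the centre of its underside.
Not all that is in view belongs to the job. Of the things shaped like the saddle, the brown one is meant.

How it is judged:
By the outcome, as a careful person would: the job done as asked, in the order asked, and still so for the second after the job is handed in, while the arm keeps its last pose, push and grip.
It also fails if it takes over 54 s, if anything falls off the work surface, if the arm or the gripper's body presses on something with over 40 N, if the wrist force passes 120 N, or if a joint passes its speed limit or range.

## Working session

There is one attempt and no reset: what is moved stays moved. The work goes in short steps, Python scripts to look and compute and a tool call to move; the robot and the scene stay as the last step left them, time stands still between calls to the robot, and variables do not carry over. Pictures are saved under pics/ and viewed, at most 10 in all, crops included, and the job is handed in when it is done.

Besides the shell and the picture viewer there is one more tool, called after "Emit:" by a JSON object that holds its "name" and its "arguments", one argument or row to a line. apply_moves: Moves the arm, as the interface text tells. Its arguments: {"type":"object","properties":{"series":{"type":"array"},"jaw":{"type":"number"},"squeeze":{"type":"number"}},"required":["series"]}

```bash
mkdir -p pics; ls; python3 - <<'E'
from station import readout,camera,camera_model,bot,models
import cv2,numpy as np
s=readout.get_state();print(s)
for c in("scene","side"):
    im=camera(c);cv2.imwrite(f"pics/{c}0.png",im[:,:,::-1])
    m=camera_model(c);print(c,m)
    for t in("saddle","vise","jaw","fence","board"):
        for d in models.search_frame(t,c)[:3]:
            e=np.array(d["extent"])*[560,420,560,420];print(c,t,round(d["confidence"],2),e.round())
a=cv2.imread("pics/scene0.png");b=cv2.imread("pics/side0.png")
E
```

```text
pics
{'time_s': 0.0, 'joint_pos': array([ 1.12980537,  0.52203172, -0.03631299,  1.59999467,  0.02119596,
        1.02109059, -0.11281946]), 'joint_vel': array([ 1.88043891e-04,  3.34113524e-04,  7.18539827e-04, -1.39373127e-03,
        3.36690557e-05, -2.21010137e-03,  6.24915437e-04]), 'joint_torque': array([ 3.67313496e-04, -9.27115417e+01,  1.98000446e+00, -3.69929338e+01,
        1.77946722e-02,  8.13127728e-03,  3.59621811e-05]), 'ee_pos': array([ 0.22630942, -0.58223223,  0.23071963]), 'eef_rot': array([-3.08668689e+00, -5.78834895e-01,  4.59460046e-04]), 'contact_force': array([ 0.23310356, -0.11435822, -0.73078228]), 'moment': array([-0.0150056 , -0.00154292,  0.04373468]), 'grip_force': 0.0, 'grip_width': 1.0031866226512376}
scene {'K': array([[504.24550364,   0.        , 272.16797572],
       [  0.        , 504.24550364, 215.40373562],
       [  0.        ,   0.        ,   1.        ]]), 'R': array([[-0.33530537,  0.94205794,  0.00985606],
       [ 0.48293943,  0.18085575, -0.85677343],
       [-0.80891274, -0.28252085, -0.51559883]]), 't': array([ 0.19573805, -0.22521678,  2.03528645])}
scene saddle 0.81 [179. 218. 198. 247.]
scene saddle 0.5 [216. 191. 237. 209.]
scene vise 0.9 [208. 181. 247. 231.]
scene fence 0.73 [302. 215. 358. 270.]
scene board 0.92 [323. 211. 361. 237.]
side {'K': array([[490.97670624,   0.        , 279.20647111],
       [  0.        , 490.97670624, 219.96557039],
       [  0.        ,   0.        ,   1.        ]]), 'R': array([[ 0.98496478, -0.17272201,  0.00338949],
       [-0.13072275, -0.75799982, -0.639021  ],
       [ 0.11294222,  0.62897009, -0.76918182]]), 't': array([-0.61822959,  0.14223406,  1.29660797])}
side saddle 0.6 [247. 267. 270. 297.]
side saddle 0.59 [315. 295. 336. 323.]
side jaw 0.64 [232. 281. 261. 309.]
side fence 0.96 [244. 155. 282. 212.]
side fence 0.6 [308. 194. 353. 248.]
side board 0.73 [244. 156. 257. 197.]
```

```bash
python3 - <<'E'
import cv2,numpy as np
a=cv2.imread("pics/scene0.png")[150:320,130:400];b=cv2.imread("pics/side0.png")[120:380,170:430]
a=cv2.resize(a,None,fx=2.9,fy=2.9,interpolation=3);b=cv2.resize(b,None,fx=2.3,fy=2.3,interpolation=3)
cv2.imwrite("pics/s1.png",a);cv2.imwrite("pics/s2.png",b)
E
```

```text
(no output)
```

View pics/s1.png

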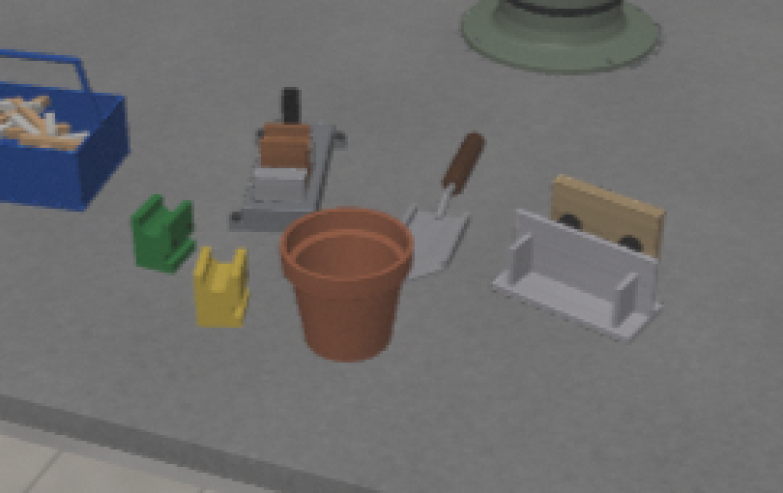

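View pics/s2.png

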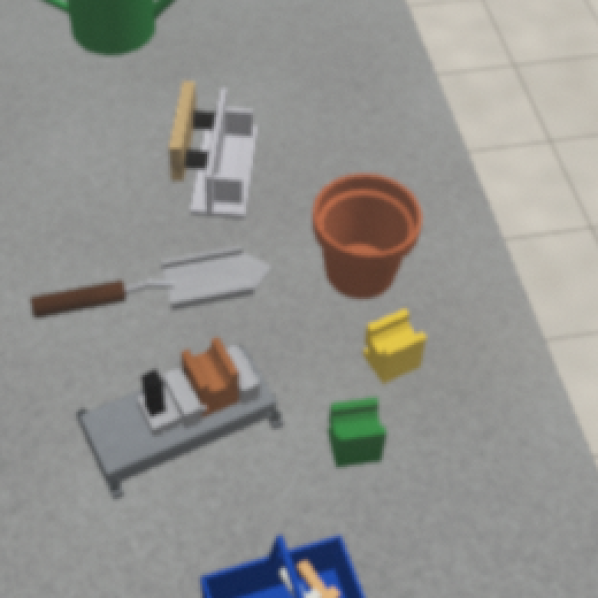

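Scene view: the brown saddle is in the vise (crop ~285,145), with the black post behind it. The board's front faces the robot, with its top edge from crop (555,177) to (664,206). Side view: post top at crop (151,372), board top at (190,85) to (178,150). Yellow and green saddles are decoys.

```bash
cat >h.py <<'E'
from station import readout,camera,camera_model,bot,models
import cv2,numpy as np
from scipy.spatial.transform import Rotation as Ro
def ray(m,uv,z):
    d=m["R"].T@np.linalg.inv(m["K"])@np.array([*uv,1.]);c=-m["R"].T@m["t"]
    return c+d*(z-c[2])/d[2]
def tri(obs):
    A=np.zeros((3,3));b=np.zeros(3)
    for m,uv in obs:
        d=m["R"].T@np.linalg.inv(m["K"])@np.array([*uv,1.]);d/=np.linalg.norm(d);c=-m["R"].T@m["t"];P=np.eye(3)-np.outer(d,d);A+=P;b+=P@c
    return np.linalg.solve(A,b)
def proj(m,X):
    p=m["K"]@(m["R"]@np.asarray(X)+m["t"]);return p[:2]/p[2]
E
python3 - <<'E'
from h import *
S=camera_model("scene");D=camera_model("side")
s=lambda x,y:(x/2.9+130-.3,y/2.9+150-.3); d=lambda x,y:(x/2.3+170-.3,y/2.3+120-.3)
np.set_printoptions(precision=3,suppress=True)
print("post tri",tri([(S,s(291,90)),(D,d(151,373))]),ray(S,s(291,90),.107),ray(D,d(151,373),.107))
print("bed corners side z.03",[ray(D,d(*p),.03) for p in((81,413),(113,473),(276,403),(238,346))])
print("bed corners scene",[ray(S,s(*p),.03) for p in((234,213),(305,214),(340,128),(262,128))])
print("board scene",ray(S,s(555,177),.1),ray(S,s(664,206),.1))
print("board side",ray(D,d(185,82),.1),ray(D,d(171,150),.1))
print("saddle top side corners",[ray(D,d(*p),.09) for p in((183,351),(217,340),(238,374),(204,388))])
E
```

```text
post tri [ 0.491 -0.179  0.107] [ 0.491 -0.179  0.107] [ 0.491 -0.18   0.107]
bed corners side z.03 [array([ 0.412, -0.167,  0.03 ]), array([ 0.439, -0.244,  0.03 ]), array([ 0.621, -0.191,  0.03 ]), array([ 0.592, -0.111,  0.03 ])]
bed corners scene [array([ 0.638, -0.183,  0.03 ]), array([ 0.613, -0.112,  0.03 ]), array([ 0.423, -0.149,  0.03 ]), array([ 0.455, -0.235,  0.03 ])]
board scene [0.561 0.144 0.1  ] [0.578 0.26  0.1  ]
board side [0.585 0.253 0.1  ] [0.552 0.137 0.1  ]
saddle top side corners [array([ 0.528, -0.147,  0.09 ]), array([ 0.565, -0.139,  0.09 ]), array([ 0.58 , -0.185,  0.09 ]), array([ 0.543, -0.196,  0.09 ])]
```

```bash
cat >>h.py <<'E'
def row(pos,yaw,s=None):
    s=s or readout.get_state();R=Ro.from_rotvec(s["eef_rot"])
    T=Ro.from_euler("z",yaw,degrees=True)*Ro.from_euler("x",180,degrees=True)
    return np.r_[R.inv().apply(np.array(pos)-s["ee_pos"]),(R.inv()*T).as_rotvec()].round(4).tolist()
E
python3 -c "
from h import *
print(row([.46,-.19,.26],16))"
```

```text
[0.3599, -0.2812, -0.0287, -0.0, 0.0, 0.0915]
```

Emit:
{"name": "apply_moves", "arguments": {
  "series": [
    [0.36,-0.281,-0.029,0,0,0.091],
    [0.36,-0.281,-0.029,0,0,0.091],
    [0.36,-0.281,-0.029,0,0,0.091],
    [0.36,-0.281,-0.029,0,0,0.091],
    [0.36,-0.281,-0.029,0,0,0.091],
    [0.36,-0.281,-0.029,0,0,0.091],
    [0.36,-0.281,-0.029,0,0,0.091],
    [0.36,-0.281,-0.029,0,0,0.091],
    [0.36,-0.281,-0.029,0,0,0.091],
    [0.36,-0.281,-0.029,0,0,0.091],
    [0.36,-0.281,-0.029,0,0,0.091],
    [0.36,-0.281,-0.029,0,0,0.091]
  ],
  "jaw": 0
}}

```text
time_s: 2.1
ee_pos: [0.4598, -0.1909, 0.2603]
eef_rot: [3.111, 0.436, -0.0]
contact_force: [-0.3, 0.2, 0.1]
grip_width: 1.001
grip_force: 0.0
```

```bash
python3 - <<'E'
from h import *
s=readout.get_state();print(s["time_s"],s["ee_pos"],s["eef_rot"],s["contact_force"])
m=camera_model("wrist");im=camera("wrist")[:,:,::-1].copy()
np.savez("w1.npz",**m);cv2.imwrite("pics/w1.png",im)
print(-m["R"].T@m["t"],m["R"],m["K"][0,0])
# predicted overlay vise
o=np.array([.5525,-.161,0]);A=Ro.from_euler("z",16,degrees=True)
for p in [(-.055,-.009,.107),(-.055,.009,.107),(-.073,-.009,.107),(-.073,.009,.107),(.022,-.025,.09),(.022,.025,.09),(.023,.028,.06),(.045,.028,.06),(-.14,.04,.03),(.06,.04,.03),(.06,-.04,.03)]:
    u=proj(m,o+A.apply(p));cv2.circle(im,tuple(int(round(v)) for v in u),2,(0,0,255),-1)
cv2.imwrite("pics/w1o.png",im)
E
```

```text
2.1 [ 0.45983686 -0.19086026  0.26026899] [ 3.11112718e+00  4.36063256e-01 -1.44943899e-04] [-0.28574888  0.17676296  0.14864407]
[ 0.5305614  -0.17015587  0.40311883] [[ 0.27539932 -0.96132929  0.00110001]
 [-0.91967199 -0.2631319   0.29148761]
 [-0.27992613 -0.08128714 -0.95657397]] 368.5567919209866
```

View pics/w1o.png

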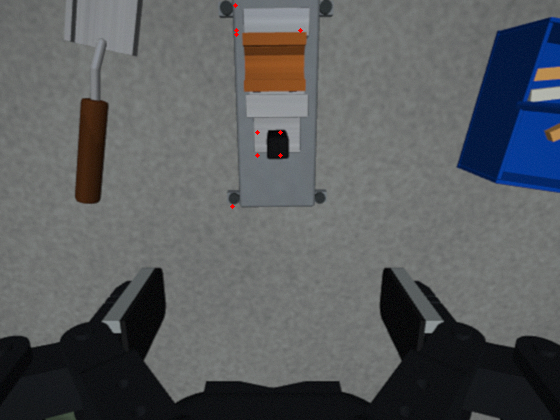

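Wrist view: vise square in the image. Post top is about (267..288,131..), the saddle's top edges are level at v≈33, and the bed's near edge runs (240,206)–(315,206).

```bash
python3 - <<'E'
from h import *
m=dict(np.load("w1.npz"));np.set_printoptions(precision=4,suppress=True)
im=cv2.imread("pics/w1.png");g=im.sum(2)
print([(r,np.where(g[r,255:300]<150)[0][[0,-1]]+255) for r in range(128,162,3) if (g[r,255:300]<150).any()])
hsv=cv2.cvtColor(im,cv2.COLOR_BGR2HSV);b=((hsv[:,:,0]<18)&(hsv[:,:,1]>130))
for r in (34,38,80,84,88): q=np.where(b[r,220:330])[0]+220;print(r,q[[0,-1]])
P=[ray(m,u,z) for u,z in(((240,206),.03),((315,206),.03),((244.5,33),.09),((306.5,33),.09))]
print(np.array(P)); 
for i in(0,2): d=P[i+1]-P[i];print(np.hypot(*d[:2]),np.degrees(np.arctan2(d[1],d[0]))+90)
print(row([0,0,0],16))
E
```

```text
[(131, array([268, 284])), (134, array([268, 286])), (137, array([267, 287])), (140, array([267, 287])), (143, array([267, 287])), (146, array([268, 287])), (149, array([267, 287])), (152, array([267, 288])), (155, array([267, 288])), (158, array([269, 283]))]
34 [243 305]
38 [243 305]
80 [245 304]
84 [244 304]
88 [244 304]
[[ 0.4092 -0.1698  0.03  ]
 [ 0.4311 -0.2462  0.03  ]
 [ 0.5663 -0.1378  0.09  ]
 [ 0.5796 -0.1842  0.09  ]]
0.07954795198017373 15.96613292718429
0.048265730365441406 15.994532056483138
[-0.3896, -0.3099, 0.2603, -0.0, 0.0001, -0.0004]
```

```bash
python3 - <<'E'
from h import *
m=dict(np.load("w1.npz"));np.set_printoptions(precision=4,suppress=True)
x=np.array([np.cos(np.radians(16)),np.sin(np.radians(16))])
print(ray(m,(277.5,131),.107)[:2]-.009*x)
o=np.array([.553,-.168]);p=o-.064*x;print(p)
for z in(.16,.073):print(row([*p,z],16))
E
```

```text
[ 0.4941 -0.1853]
[ 0.4915 -0.1856]
[0.0317, 0.0038, 0.1003, -0.0, 0.0001, -0.0004]
[0.0317, 0.0039, 0.1873, -0.0, 0.0001, -0.0004]
```

Emit:
{"name": "apply_moves", "arguments": {
  "series": [
    [0.033,0.004,0.05,0,0,0],
    [0.033,0.004,0.1,0,0,0],
    [0.033,0.004,0.14,0,0,0],
    [0.033,0.004,0.17,0,0,0],
    [0.033,0.004,0.187,0,0,0],
    [0.033,0.004,0.187,0,0,0],
    [0.033,0.004,0.187,0,0,0]
  ]
}}

```text
time_s: 3.02
ee_pos: [0.4936, -0.1852, 0.0743]
eef_rot: [3.11, 0.438, 0.002]
contact_force: [-0.1, -0.2, -0.4]
grip_width: 1.0
grip_force: 0.0
```

Emit:
{"name": "apply_moves", "arguments": {
  "series": [
    [0,0,0,0,0,0],
    [0,0,0,0,0,0],
    [0,0,0,0,0,0],
    [0,0,0,0,0,0],
    [0,0,0,0,0,0],
    [0,0,0,0,0,0],
    [0,0,0,0,0,0],
    [0,0,0,0,0,0]
  ],
  "jaw": 1,
  "squeeze": 50
}}

```text
time_s: 4.03
ee_pos: [0.4933, -0.1855, 0.0736]
eef_rot: [3.11, 0.437, 0.001]
contact_force: [1.0, -4.8, 5.5]
grip_width: 0.206
grip_force: 50.8
```

Emit:
{"name": "apply_moves", "arguments": {
  "series": [
    [-0.006,0,0,0,0,0],
    [-0.012,0,0,0,0,0],
    [-0.018,0,0,0,0,0],
    [-0.024,0,0,0,0,0],
    [-0.03,0,0,0,0,0],
    [-0.036,0,0,0,0,0],
    [-0.04,0,0,0,0,0],
    [-0.043,0,0,0,0,0],
    [-0.045,0,0,0,0,0],
    [-0.047,0,0,0,0,0],
    [-0.047,0,0,0,0,0]
  ]
}}

```text
time_s: 5.4
ee_pos: [0.4516, -0.1978, 0.0737]
eef_rot: [3.109, 0.44, 0.011]
contact_force: [22.9, -2.8, -15.9]
grip_width: 0.2
grip_force: 50.2
```

Emit:
{"name": "apply_moves", "arguments": {
  "series": [
    [-0.001,0,0,0,0,0],
    [-0.002,0,0,0,0,0],
    [-0.002,0,0,0,0,0]
  ]
}}

```text
time_s: 5.78
ee_pos: [0.4516, -0.1978, 0.0737]
eef_rot: [3.109, 0.442, 0.016]
contact_force: [33.0, 0.1, -27.2]
grip_width: 0.199
grip_force: 49.8
```

Emit:
{"name": "apply_moves", "arguments": {
  "series": [
    [0.002,0,0,0,0,0],
    [0.004,0,0,0,0,0],
    [0.004,0,0,0,0,0]
  ]
}}

```text
time_s: 6.15
ee_pos: [0.4516, -0.1978, 0.0737]
eef_rot: [3.109, 0.438, 0.005]
contact_force: [9.2, -5.0, -2.6]
grip_width: 0.199
grip_force: 53.3
```

Emit:
{"name": "apply_moves", "arguments": {
  "series": [
    [0.001,0,0,0,0,0],
    [0.001,0,0,0,0,0],
    [0.001,0,0,0,0,0],
    [0.001,0,0,0,0,0],
    [0.001,0,0,0,0,0],
    [0.001,0,0,0,0,0]
  ],
  "jaw": 0
}}

```text
time_s: 6.9
ee_pos: [0.4507, -0.1971, 0.0733]
eef_rot: [-3.111, -0.438, 0.0]
contact_force: [0.3, 0.7, -0.5]
grip_width: 0.998
grip_force: 0.0
```

Emit:
{"name": "apply_moves", "arguments": {
  "series": [
    [0,0,-0.03,0,0,0],
    [0,0,-0.07,0,0,0],
    [0.02,0,-0.1,0,0,0],
    [0.04,0,-0.12,0,0,0],
    [0.04,0,-0.12,0,0,0],
    [0.04,0,-0.12,0,0,0]
  ]
}}

```text
time_s: 7.65
ee_pos: [0.4883, -0.1861, 0.1926]
eef_rot: [-3.111, -0.438, 0.002]
contact_force: [-0.1, 0.3, 0.7]
grip_width: 0.999
grip_force: 0.0
```

```bash
python3 - <<'E'
from h import *
np.set_printoptions(precision=4,suppress=True)
s=readout.get_state();print(s["time_s"],s["ee_pos"],s["grip_width"],s["contact_force"])
m=camera_model("wrist");im=camera("wrist")[:,:,::-1].copy();np.savez("w2.npz",**m);cv2.imwrite("pics/w2.png",im)
E
```

```text
7.65 [ 0.4883 -0.1861  0.1926] 0.999011526068056 [-0.0586  0.298   0.7202]
```

View pics/w2.png

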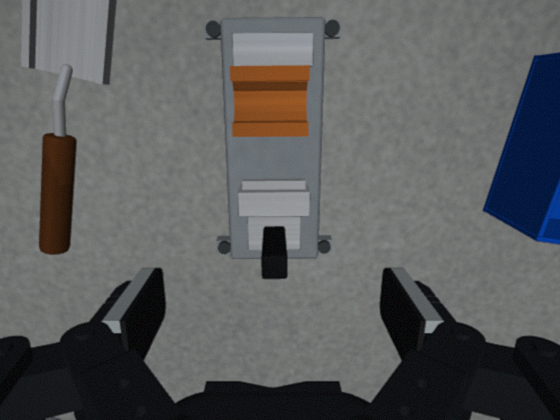

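The jaw is open, with the tongue clear. The saddle stands at (231..311, 66..136), level in the picture.

```bash
python3 - <<'E'
from h import *
np.set_printoptions(precision=4,suppress=True)
m=dict(np.load("w2.npz"));im=cv2.imread("pics/w2.png")
hsv=cv2.cvtColor(im,cv2.COLOR_BGR2HSV);b=((hsv[:,:,0]<18)&(hsv[:,:,1]>130))
for r in range(62,140,6):
    q=np.where(b[r,200:340])[0]+200
    if len(q):print(r,q[[0,-1]])
for c in (240,270,300): q=np.where(b[40:150,c])[0]+40;print(c,q[[0,-1]])
P=np.array([ray(m,u,.09) for u in((231,66),(311,66),(233,121),(308.5,121))]);print(P,P.mean(0))
d=P[1]-P[0];print(np.degrees(np.arctan2(d[1],d[0]))+90,np.hypot(*d[:2]))
x=np.array([np.cos(np.radians(16)),np.sin(np.radians(16))]);c=P[:2,:2].mean(0)-.022*x;print(c)
for z in(.11,.038):print(row([*c,z],16))
E
```

```text
68 [230 308]
74 [230 308]
80 [231 307]
86 [233 306]
92 [234 305]
98 [234 305]
104 [234 305]
110 [235 305]
116 [234 305]
122 [234 307]
128 [233 307]
134 [233 307]
240 [ 66 136]
270 [ 66 135]
300 [ 66 135]
[[ 0.5662 -0.1367  0.09  ]
 [ 0.5801 -0.1847  0.09  ]
 [ 0.534  -0.1462  0.09  ]
 [ 0.5476 -0.1934  0.09  ]] [ 0.557  -0.1652  0.09  ]
16.048175123838078 0.04999317934001157
[ 0.552  -0.1668]
[0.0668, -0.001, 0.0824, -0.0007, 0.0014, 0.0001]
[0.067, -0.001, 0.1544, -0.0007, 0.0014, 0.0001]
```

Emit:
{"name": "apply_moves", "arguments": {
  "series": [
    [0.05,-0.001,0.02,0,0,0],
    [0.067,-0.0015,0.06,0,0,0],
    [0.067,-0.0015,0.1,0,0,0],
    [0.067,-0.0015,0.13,0,0,0],
    [0.067,-0.0015,0.148,0,0,0],
    [0.067,-0.0015,0.154,0,0,0],
    [0.067,-0.0015,0.154,0,0,0],
    [0.067,-0.0015,0.154,0,0,0]
  ]
}}

```text
time_s: 8.7
ee_pos: [0.5537, -0.1663, 0.0403]
eef_rot: [3.11, 0.438, 0.002]
contact_force: [-0.5, -0.3, 0.1]
grip_width: 1.0
grip_force: 0.0
```

Emit:
{"name": "apply_moves", "arguments": {
  "series": [
    [0,0,0,0,0,0],
    [0,0,0,0,0,0],
    [0,0,0,0,0,0],
    [0,0,0,0,0,0],
    [0,0,0,0,0,0],
    [0,0,0,0,0,0]
  ],
  "jaw": 1,
  "squeeze": 60
}}

```text
time_s: 9.45
ee_pos: [0.5533, -0.1662, 0.0399]
eef_rot: [3.111, 0.438, 0.001]
contact_force: [-1.4, 0.2, 10.6]
grip_width: 0.574
grip_force: 62.6
```

```bash
python3 - <<'E'
from h import *
s=readout.get_state();print(s)
E
```

```text
{'time_s': 9.45, 'joint_pos': array([ 0.29413631,  0.71347506, -0.14925836,  1.849872  ,  0.17595518,
        0.59035866, -1.25668731]), 'joint_vel': array([ 0.00164428,  0.00174542,  0.00038485, -0.00091709,  0.00012836,
       -0.00137445, -0.00106588]), 'joint_torque': array([-1.16102539e-01, -9.21504593e+01, -3.72335147e-01, -2.33555907e+01,
        9.95243015e-02, -8.07402357e-01, -3.33420688e-02]), 'ee_pos': array([ 0.55333599, -0.1661539 ,  0.0399321 ]), 'eef_rot': array([3.11060922e+00, 4.37985308e-01, 8.14364825e-04]), 'contact_force': array([-1.41012829,  0.1595854 , 10.64579304]), 'moment': array([ 0.2230164 ,  0.52970647, -0.03101409]), 'grip_force': 62.58944772183895, 'grip_width': 0.5744356246797676}
```

Emit:
{"name": "apply_moves", "arguments": {
  "series": [
    [0,0,-0.01,0,0,0],
    [0,0,-0.03,0,0,0],
    [0,0,-0.06,0,0,0],
    [0,0,-0.1,0,0,0],
    [0,0,-0.15,0,0,0],
    [0,0,-0.18,0,0,0],
    [0,0,-0.18,0,0,0],
    [0,0,-0.18,0,0,0]
  ]
}}

```text
time_s: 10.45
ee_pos: [0.5527, -0.166, 0.2188]
eef_rot: [-3.111, -0.438, 0.001]
contact_force: [0.1, -0.5, -2.4]
grip_width: 0.58
grip_force: 62.3
```

```bash
python3 - <<'E'
from h import *
np.set_printoptions(precision=4,suppress=True)
for c in("scene","side"):
    im=camera(c);m=camera_model(c)
    for d in models.search_frame("can",c)[:2]:
        e=np.array(d["extent"])*[560,420,560,420];print(c,d["confidence"],e.round(),ray(m,((e[0]+e[2])/2,e[3]-8),0))
s=readout.get_state();print(s["contact_force"],s["grip_width"],s["ee_pos"])
print(row([.45,.224,.22],-12))
E
```

```text
scene 0.93 [421. 197. 471. 264.] [0.5184 0.5138 0.    ]
side 0.36 [213. 286. 244. 315.] [ 0.4653 -0.1826  0.    ]
[-0.5735  0.8594 -1.5028] 0.5706303309939929 [ 0.5527 -0.166   0.2184]
[0.009, -0.4032, -0.0013, -0.0005, 0.0016, 0.4893]
```

Emit:
{"name": "apply_moves", "arguments": {
  "series": [
    [0.001,-0.05,0,0,0,0.06],
    [0.002,-0.11,0,0,0,0.13],
    [0.003,-0.17,0,0,0,0.2],
    [0.005,-0.23,0,0,0,0.28],
    [0.006,-0.29,0,0,0,0.36],
    [0.008,-0.34,0,0,0,0.42],
    [0.009,-0.38,0,0,0.001,0.47],
    [0.009,-0.403,0,0,0.001,0.489],
    [0.009,-0.403,0,0,0.001,0.489],
    [0.009,-0.403,0,0,0.001,0.489],
    [0.009,-0.403,0,0,0.001,0.489]
  ]
}}

```text
time_s: 12.02
ee_pos: [0.4508, 0.2228, 0.2192]
eef_rot: [3.124, -0.33, 0.001]
contact_force: [0.6, -0.7, -1.8]
grip_width: 0.573
grip_force: 62.5
```

```bash
python3 - <<'E'
from h import *
np.set_printoptions(precision=4,suppress=True)
s=readout.get_state();print(s["time_s"],s["ee_pos"],s["grip_width"],s["contact_force"])
m=camera_model("wrist");im=camera("wrist")[:,:,::-1].copy();np.savez("w3.npz",**m);cv2.imwrite("pics/w3.png",im)
E
```

```text
12.025 [0.4508 0.2228 0.2192] 0.5732957873870633 [ 0.6195 -0.7432 -1.7596]
```

View pics/w3.png

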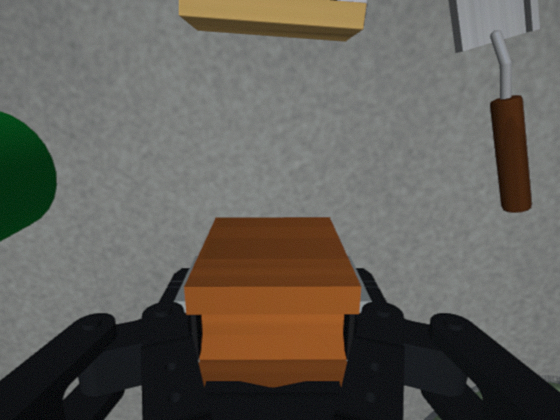

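Wrist view: the saddle is held square. The board's top front edge runs about (180,16)–(362,30), so it is turned a few degrees relative to the tool.

```bash
python3 - <<'E'
from h import *
np.set_printoptions(precision=4,suppress=True)
m=dict(np.load("w3.npz"));im=cv2.imread("pics/w3.png")
cv2.imwrite("pics/w3c.png",cv2.resize(im[0:50,165:385],None,fx=3.6,fy=3.6,interpolation=2))
g=cv2.cvtColor(im,cv2.COLOR_BGR2HSV)[:,:,2].astype(float)
pts=[]
for u in range(190,355,6):
    v0=13+(u-179)*14/183
    seg=g[int(v0)-6:int(v0)+9,u];d=np.diff(seg);k=np.argmin(d);pts.append((u,int(v0)-6+k+.5))
pts=np.array(pts);f=np.polyfit(pts[:,0],pts[:,1],1);
r=pts[:,1]-np.polyval(f,pts[:,0]);k=abs(r)<2;f=np.polyfit(pts[k,0],pts[k,1],1);print(f,k.sum(),pts[:,1])
a,b=[ray(m,(u,np.polyval(f,u)),.1) for u in(179,364)];print(a,b,np.hypot(*(a-b)[:2]),(a+b)/2)
d=b-a;print("yaw",np.degrees(np.arctan2(d[1],d[0]))+90)
E
```

```text
[0.0752 1.6526] 28 [15.5 16.5 16.5 17.5 18.5 18.5 18.5 19.5 19.5 19.5 20.5 20.5 21.5 21.5
 22.5 22.5 23.5 23.5 24.5 24.5 24.5 25.5 25.5 26.5 26.5 27.5 27.5 28.5]
[0.5812 0.2562 0.1   ] [0.5482 0.1409 0.1   ] 0.11990171335840669 [0.5647 0.1985 0.1   ]
yaw -15.933675930521915
```

View pics/w3c.png

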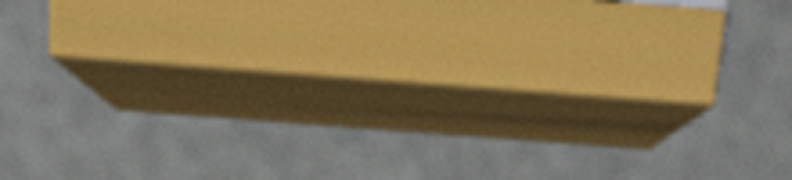

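```bash
python3 - <<'E'
from h import *
np.set_printoptions(precision=4,suppress=True)
m=dict(np.load("w3.npz"));s=readout.get_state();t=s["ee_pos"]
R=Ro.from_rotvec(s["eef_rot"])
for u,z in(((216,218),-.010),((331,218),-.010),((186.5,287.5),.05),((360,288),.05)):
    print(R.inv().apply(ray(m,u,t[2]+z)-t))
y=-15.95;X=np.array([np.cos(np.radians(y)),np.sin(np.radians(y))])
B=np.array([.5647,.1985])
for gap,z in((.06,.21),(.06,.051),(.01,.051),(0,.05)):
    print(gap,z,row([*(B-(.0215+gap)*X),z],y))
E
```

```text
[ 0.0204 -0.0245  0.01  ]
[0.0204 0.026  0.01  ]
[ 0.0205 -0.0241 -0.05  ]
[ 0.0203  0.025  -0.05  ]
0.06 0.21 [0.0352, -0.0054, 0.0093, -0.0, -0.0009, 0.068]
0.06 0.051 [0.035, -0.0054, 0.1683, -0.0, -0.0009, 0.068]
0.01 0.051 [0.0849, -0.002, 0.1683, -0.0, -0.0009, 0.068]
0 0.05 [0.0949, -0.0014, 0.1693, -0.0, -0.0009, 0.068]
```

Emit:
{"name": "apply_moves", "arguments": {
  "series": [
    [0.02,-0.005,0.03,0,0,0.03],
    [0.035,-0.006,0.08,0,0,0.068],
    [0.035,-0.006,0.12,0,0,0.068],
    [0.035,-0.006,0.15,0,0,0.068],
    [0.04,-0.006,0.166,0,-0.001,0.068],
    [0.055,-0.005,0.169,0,-0.001,0.068],
    [0.07,-0.003,0.169,0,-0.001,0.068],
    [0.07,-0.003,0.169,0,-0.001,0.068],
    [0.07,-0.003,0.169,0,-0.001,0.068],
    [0.07,-0.003,0.169,0,-0.001,0.068]
  ]
}}

```text
time_s: 13.32
ee_pos: [0.5196, 0.2124, 0.0507]
eef_rot: [-3.111, 0.433, -0.0]
contact_force: [0.3, 0.8, -1.9]
grip_width: 0.574
grip_force: 62.5
```

```bash
python3 - <<'E'
from h import *
s=readout.get_state();print(s["ee_pos"],s["contact_force"],s["moment"])
y=-15.95;X=np.array([np.cos(np.radians(y)),np.sin(np.radians(y))])
B=np.array([.5647,.1985])
print(row([*(B-.0204*X),.05],y,s))
m=camera_model("wrist");im=camera("wrist")[:,:,::-1].copy();np.savez("w4.npz",**m);cv2.imwrite("pics/w4.png",im)
E
```

```text
[0.51958415 0.21238425 0.05071835] [ 0.32441528  0.76757561 -1.87516932] [0.02388729 0.06594029 0.03022609]
[0.0268, 0.001, 0.0007, -0.0006, -0.0001, 0.0015]
```

View pics/w4.png

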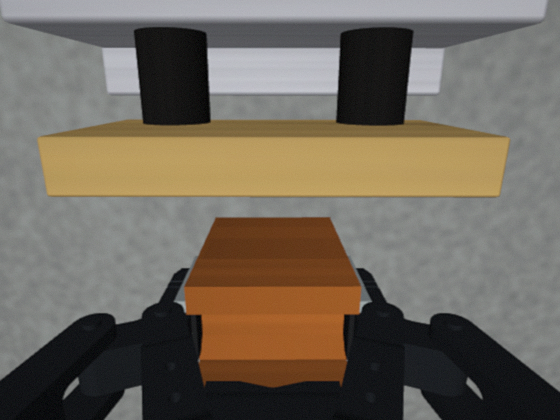

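The saddle (centre u≈273) and board (47..501, centre 274) are aligned and parallel, so I press straight ahead.

Emit:
{"name": "apply_moves", "arguments": {
  "series": [
    [0.008,0,0.0007,0,0,0.001],
    [0.015,0,0.0007,0,0,0.001],
    [0.02,0,0.0007,0,0,0.001],
    [0.023,0,0.0007,0,0,0.001],
    [0.025,0,0.0007,0,0,0.001],
    [0.027,0,0.0007,0,0,0.001],
    [0.029,0,0.0007,0,0,0.001],
    [0.031,0,0.0007,0,0,0.001],
    [0.032,0,0.0007,0,0,0.001],
    [0.032,0,0.0007,0,0,0.001],
    [0.032,0,0.0007,0,0,0.001]
  ]
}}

```text
time_s: 14.75
ee_pos: [0.5498, 0.2036, 0.0496]
eef_rot: [3.111, -0.435, -0.002]
contact_force: [-7.5, 2.2, 2.0]
grip_width: 0.574
grip_force: 62.8
```

```bash
cat >st.py <<'E'
from h import *
import sys
s=readout.get_state();R=Ro.from_rotvec(s["eef_rot"])
print(s["time_s"],s["ee_pos"].round(4),"Ftool",R.inv().apply(s["contact_force"]).round(2),"M",R.inv().apply(s["moment"]).round(3),R.as_euler("zyx",degrees=True).round(2))
E
python3 st.py
```

```text
14.75 [0.5498 0.2036 0.0496] Ftool [-7.87 -0.09 -1.98] M [-0.25  -1.287  0.16 ] [ 1.5930e+01 -7.0000e-02 -1.7999e+02]
```

Emit:
{"name": "apply_moves", "arguments": {
  "series": [
    [0.001,0,-0.0003,0,0,0],
    [0.0019,0,-0.0005,0,0,0],
    [0.0019,0,-0.0005,0,0,0],
    [0.0019,0,-0.0005,0,0,0]
  ]
}}

```text
time_s: 15.25
ee_pos: [0.5511, 0.2031, 0.0497]
eef_rot: [3.111, -0.435, -0.004]
contact_force: [-7.6, 2.2, -3.7]
grip_width: 0.575
grip_force: 62.7
```

```bash
python3 st.py; python3 - <<'E'
from h import *
im=[camera(c)[:,:,::-1] for c in("wrist","side")]
a=cv2.resize(im[0],(440,330));b=cv2.resize(im[1][140:240,220:320],(330,330),interpolation=2)
cv2.imwrite("pics/w5.png",np.hstack([a,b]));cv2.imwrite("pics/w5f.png",im[0])
E
```

```text
15.25 [0.5511 0.2031 0.0497] Ftool [-7.94 -0.03  3.7 ] M [ 0.14  -1.55   0.229] [ 1.591e+01 -1.400e-01 -1.800e+02]
```

View pics/w5.png

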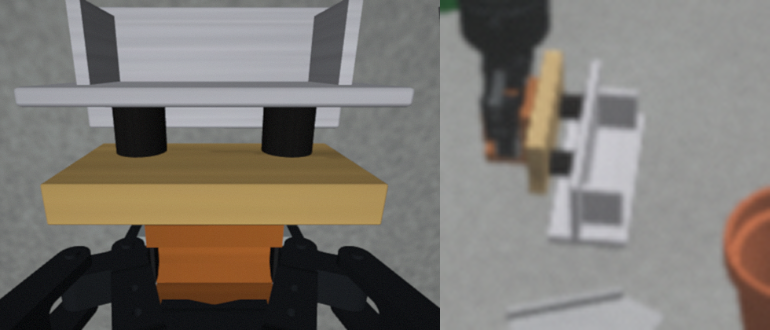

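The saddle is flush and centred on the board. Next I hold to settle and re-read the force.

Emit:
{"name": "apply_moves", "arguments": {
  "series": [
    [0.0005,0,0.0002,0,0,0],
    [0.001,0,0.0002,0,0,0],
    [0.001,0,0.0002,0,0,0],
    [0.001,0,0.0002,0,0,0]
  ]
}}

```text
time_s: 15.85
ee_pos: [0.552, 0.2029, 0.0496]
eef_rot: [3.111, -0.435, -0.004]
contact_force: [-8.7, 2.5, 1.0]
grip_width: 0.578
grip_force: 63.1
```

```bash
python3 st.py; python3 -c "
from h import *
for i in range(4):
    camera('wrist');s=readout.get_state();print(Ro.from_rotvec(s['eef_rot']).inv().apply(s['contact_force']).round(2),s['ee_pos'].round(4))"
```

```text
15.85 [0.552  0.2029 0.0496] Ftool [-9.11 -0.05 -1.  ] M [-0.073 -1.767  0.183] [ 1.5910e+01 -1.4000e-01 -1.7999e+02]
[-10.15   0.48   0.77] [0.552  0.2029 0.0496]
[-8.45  0.33 -0.09] [0.552  0.2029 0.0496]
[-9.89  0.78  0.16] [0.552  0.203  0.0496]
[-10.12   0.55   0.76] [0.552  0.2029 0.0496]
```

Emit:
{"name": "apply_moves", "arguments": {
  "series": [
    [0.0003,0,0,0,0,0],
    [0.0003,0,0,0,0,0],
    [0.0003,0,0,0,0,0],
    [0.0003,0,0,0,0,0],
    [0.0003,0,0,0,0,0],
    [0.0003,0,0,0,0,0],
    [0.0003,0,0,0,0,0],
    [0.0003,0,0,0,0,0],
    [0.0003,0,0,0,0,0],
    [0.0003,0,0,0,0,0],
    [0.0003,0,0,0,0,0],
    [0.0003,0,0,0,0,0],
    [0.0003,0,0,0,0,0],
    [0.0003,0,0,0,0,0],
    [0.0003,0,0,0,0,0],
    [0.0003,0,0,0,0,0],
    [0.0003,0,0,0,0,0],
    [0.0003,0,0,0,0,0],
    [0.0003,0,0,0,0,0],
    [0.0003,0,0,0,0,0]
  ]
}}

```text
time_s: 18.55
ee_pos: [0.5522, 0.2029, 0.0496]
eef_rot: [3.111, -0.435, -0.004]
contact_force: [-9.8, 2.9, 0.3]
grip_width: 0.577
grip_force: 63.1
```

```bash
python3 -c "
from h import *
F=[]
for i in range(8):
    camera('wrist');s=readout.get_state();F.append(Ro.from_rotvec(s['eef_rot']).inv().apply(s['contact_force']))
print(np.mean(F,0),np.std(F,0),s['ee_pos'],s['time_s'],s['grip_force'])
im=camera('wrist')[:,:,::-1];cv2.imwrite('pics/w6.png',im[140:420,20:540])"
```

```text
[-9.79975215  0.38251468  0.02213805] [0.42256499 0.45163231 0.23550123] [0.55224933 0.20282728 0.04961667] 18.95 63.099422827363014
```

View pics/w6.png

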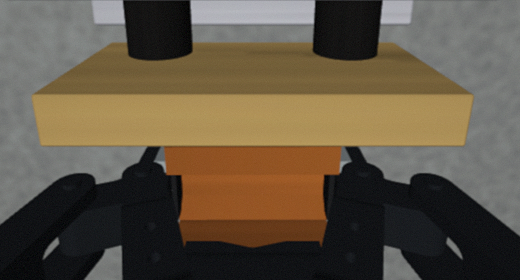

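The back edges are flush. The saddle (164..341) is centred on the board (40..467) and the edge scales match, so the heights are level. The push has held at about 9.8 N for more than 2.5 s.

```bash
python3 -c "
from station import bot
print(bot.sign_off())"
```

```text
the job is handed in; nothing more can be done
None
```

The job is handed in: the vise jaw is fully open, and the brown saddle is still gripped and pressed flat against the middle of the board, level and upright, at about 9.8 N, held for over 2.5 s.

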